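# Stand the weighing display on its prop leg behind the load-cell rig

### The job

Get the portable weighing display ready for a load-cell check: while it is still in its cradle, swing its prop leg out past the over-centre point until it locks. Then lift the display out of the cradle and set it down gently on the worktop close behind the weighing rig, on the reading spot, so that it stands by itself, leaning back on the locked leg, square to the rig with the screen facing over the rig toward the robot. Do not disturb the weight on the rig or the things lying about.

Things in the scene. Friction and masses are not known exactly. Their poses are not given: they have to be found in the camera images.
- display: portable weighing display: dark flat case 26 mm thick (its x), 140 mm wide (y), 180 mm high (z), 0.45 to 0.65 kg with its leg, screen on its -x face. Origin: centre of its underside. It starts upright in the cradle, underside 30 mm above the worktop, screen to the robot. Pinch it from above across the 26 mm thickness at the middle of its upper edge (the top 40 mm are clear there).
- display_mid (a point): centre of the display's case, 90 mm above its underside and 90 mm below its upper edge; same axes as the display
- prop_leg (a joint): angle of the prop leg: 0 = folded along the case, 0.70 rad = out on its stop. An over-centre spring drives it back to 0 below 0.35 rad and on to 0.70 above. One rigid part: aluminium arms beside the case (163 mm over the outer faces), hinged on an axis along the display's y, 140 mm above its underside, 4 mm behind its mid-plane; rubber feet below, thumb lever tabs above the hinge.
- lever_l (a point): middle of the thumb lever tab on the display's +y side: black round bar 12 mm thick along the display's y, 28 mm of it outside the arm, 58 mm above the hinge axis, 96 mm from the display's middle; folded, 18 mm above the display's upper edge, free in front, behind and below. Moved toward the screen side (-x of the display, about 5 N) it swings the feet out at the back (+x).
- lever_r (a point): the same tab on the display's -y side
- foot_l (a point): centre of the rubber foot on the +y side: 18 mm thick round bar along y, 133 mm below the hinge axis along the arm; 9 mm above the worktop when the display stands on it
- foot_r (a point): the same foot on the -y side. With the leg out, the display stands on the rear edge of its underside and the two feet, leaning back by about 0.35 rad
- cradle: dark storage cradle fixed to the worktop, 110 x 120 mm on the worktop; origin under its middle. The display stands in its 29.5 mm slot (floor 30 mm, front lip 60 mm, rear lip 80 mm above the worktop; lips 104 mm wide).
- weigh_rig: load-cell weighing rig fixed to the worktop: aluminium base plate 110 (x) x 160 (y) mm, load cell, steel pan plate whose top is 53 mm above the worktop; origin under its middle, +x is its rear (away from the robot)
- reading_spot (a point): point on the worktop 115 mm behind the middle of the weighing rig (along the rig's +x): the middle of the display's underside must come here, within 40 mm; the display's y along the rig's y
- test_weight: 500 g test weight, 38 mm wide, 48 mm high, standing loose on the rig's pan; origin under its middle; must stay
- timer: white timer lying flat, 69 x 69 x 17 mm; bystander
- notebook: blue notebook lying flat, 165 x 130 x 12 mm; bystander
- screwdriver: red screwdriver lying, 190 mm long; bystander
- worktop: the worktop itself, top at z = 0
Things that resemble listed ones, but are neither listed nor needed, are in the scene too. There is more than one size of the weigh_rig; the one meant has the size given above.

How it is judged:
On the way:
1. the prop leg is locked out while the display is still in the cradle (value of joint prop_leg above 0.62 rad and distance between display and cradle below 0.05 m), for 0.2 s.
At the end, for the whole second after the job is handed in: The prop leg is on its stop (over 0.62 rad), the display leans back 0.27 to 0.43 rad with its lower edge and both feet on the worktop, the middle of its underside within 40 mm of the reading spot, square to the rig within 0.26 rad, feet on the side away from the rig (value of joint prop_leg above 0.62 rad and angle between display's own z axis and vertical between 0.27 and 0.43 rad and height (world z) of each of foot_l, foot_r below 0.014 m and height (world z) of display below 0.01 m and horizontal distance between display and reading_spot below 0.04 m and angle between the y axis of display and the y axis of weigh_rig, either way round below 0.26 rad and x of each of foot_l, foot_r in the frame of weigh_rig above 0.14 m); the robot touches nothing.
It fails at once if the test weight is moved by more than 15 mm (distance of test_weight from where it was at the start of the episode above 0.015 m).
It fails at once if a bystander is moved by more than 20 mm (distance of any of timer, notebook, screwdriver from where it was at the start of the episode above 0.02 m).
It fails at once if the display falls over (angle between display's own z axis and vertical above 0.9 rad).
It fails at once if the display or its leg is pressed on or struck against the worktop with over 60 N (contact force between display and worktop above 60 N).
It fails at once if the display is dropped or banged down: it moves faster than 0.35 m/s within 3 cm of the worktop, out of the cradle (linear speed of display above 0.35 m/s and distance between display and cradle above 0.06 m and height (world z) of display below 0.03 m).
It also fails if it takes over 64 s, if anything falls off the work surface, if the arm or the gripper's body presses on something with over 40 N, if the wrist force passes 120 N, or if a joint passes its speed limit or range.

### The arm

A 6-joint arm with a two-finger parallel gripper is mounted at the origin on a cart in front of the work surface, level with it; the furniture and walls round the work are solid. World frame = base frame: x ahead of the robot, y to its left, z up, the work surface at z = 0. Lengths are in m, angles in rad, forces in N, time in s.
With the tool pointing down it reaches from about 0.35 to 0.85 m from the base axis. Payload 8.1 kg.
Tool frame: the origin (TCP) lies at the very end of the fingers, on their centre line; the grasp point (between the pads) lies 19 mm behind it (robot.pinch_z is the distance from the TCP to the grasp point, in m); y points along the fingers, x is the direction in which the jaws open and shut, and the axes are right-handed (so a half turn about y gives the same grasp; the last joint's range is limited). The gripper opens to 93 mm and grips with 3 to 60 N. Pads are 15 mm wide; open, the fingers measure 128 mm over their backs; the gripper's body (75 mm by 188 mm) begins 65 mm behind the grasp point.
Start: joints at [-1.299, 0.13, 1.488, -0, 1.523, -0.085], TCP at [0.21, -0.562, 0.219] pointing down, gripper open.
Joint ranges: [-2.96, 2.96], [-0.89, 2.26], [0.02, 2.5], [-1.34, 4.48], [0, 2.73], [-2.66, 2.66]. Speed limits (rad/s): [2.39, 2.39, 2.79, 3.14, 3.14, 3.14].

### API

Orientations are given as a rotation vector (axis times angle).
In Python, from plant import robot gives the robot as it stands.
- The arm moves only by the shell command python3 -m inch 'ROWS' [FORCE]. ROWS is JSON, a list of rows, each a list of 5 numbers: the closure, from -1 (fully open) to 1 (shut), then the shift along the world's x, y, z in m, then the turn about the world's z in rad. A call has 1 to 8 rows; each row is the pose to reach, as a shift and turn from the pose measured when the call began; what a row does not reach only later rows make up. A row lasts 1/8 s, in which the tool goes at most 62.5 mm and 10.7 degrees, less where a joint would pass 70% of its speed; a pose out of reach is approached as far as the arm can. A call with a gripper value outside its range is refused whole. The fingers move at their own pace and stop on an object; FORCE is the grip in N (left out, the last holds). Time passes only in rows, so rows that repeat a pose let the fingers close. It gives the time, the measured TCP pose, the force and the opening at its end, in the units of the state.
- robot.read_state(): the state, without advancing time (a new reading comes with each control period).
- robot.read_camera(name): name is "scene" or "top" or "wrist"; returns a dict with "color" (420x560x3 uint8, red, green, blue), "mtx" (3x3 intrinsics, pixels), "R" (3x3) and "t" (3): a world point X has camera coordinates R X + t; the wrist camera has in their place "hand_eye" (4x4, takes a point from camera to tool coordinates, whose origin is the TCP and whose axes are the tool frame's). Camera axes: x right, y down, z forward; pixel columns grow to the right and rows downward; lengths in m; the calibration is good to about 2 mm. The wrist camera is an equidistant fisheye: a pixel r from the principal point sees the ray r / f radians off the axis. A picture is of the moment at which its call begins: read the wrist's pose just before it. There is no depth.
- robot.close_job(): hands the job in, once; it reports no verdict.
The state is a dict: "t": time; "q": joint angles; "dq": joint speeds; "joint_torque": joint torques, N m; "tool_pos": TCP position; "orientation": TCP orientation; "force": force on the tool from outside, world axes, zero at the start; "wrist_torque": the same for the moment, N m; "opening": finger opening in m.
Only numpy, scipy, OpenCV 4.12 (cv2) and the standard library are available. Lean on these libraries where they do the work, as an engineer would, in place of code of your own. Each camera call takes 0.05 s, during which the arm holds its last target. There are 200 camera calls.

## Working session

There is one attempt and no reset: what is moved stays moved. The work goes in short steps, Python scripts to look and compute and a shell command to move; the robot and the scene stay as the last step left them, time stands still between calls to the robot, and variables do not carry over. Pictures are saved under pics/ and viewed, about 8 in all and at most 12, crops included, and the job is handed in when it is done.

```bash
ls; mkdir -p pics; cat > h.py <<'E'
import numpy as np, cv2, json
from scipy.spatial.transform import Rotation as Ro
from plant import robot
def cam(n):
    s=robot.read_state(); c=robot.read_camera(n); c['s']=s; return c
def save(c,fn):
    cv2.imwrite('pics/'+fn,c['color'][:,:,::-1])
    d={k:np.array(v).tolist() for k,v in c.items() if k in('mtx','R','t','hand_eye')}
    d['p']=np.array(c['s']['tool_pos']).tolist(); d['o']=np.array(c['s']['orientation']).tolist()
    json.dump(d,open('pics/'+fn+'.json','w'))
def ray(fn,u,v):
    d=json.load(open('pics/'+fn+'.json')); K=np.array(d['mtx'])
    a=np.array([(u-K[0,2])/K[0,0],(v-K[1,2])/K[1,1],1.])
    if 'hand_eye' in d:
        H=np.array(d['hand_eye']); r=np.hypot(a[0],a[1])
        dc=np.array([*(a[:2]/max(r,1e-9)*np.sin(r)),np.cos(r)])
        W=Ro.from_rotvec(d['o']).as_matrix()
        return W@H[:3,3]+np.array(d['p']), W@H[:3,:3]@dc
    R=np.array(d['R']);t=np.array(d['t'])
    return -R.T@t, R.T@a/np.linalg.norm(a)
def onz(fn,u,v,z):
    o,d=ray(fn,u,v); return o+d*(z-o[2])/d[2]
def tri(rs):
    A=np.zeros((3,3));b=np.zeros(3)
    for o,d in rs:
        P=np.eye(3)-np.outer(d,d);A+=P;b+=P@o
    x=np.linalg.solve(A,b); return x,[float(np.linalg.norm((np.eye(3)-np.outer(d,d))@(x-o))) for o,d in rs]
def proj(fn,X):
    d=json.load(open('pics/'+fn+'.json'));K=np.array(d['mtx'])
    if 'hand_eye' in d:
        H=np.array(d['hand_eye']);W=Ro.from_rotvec(d['o']).as_matrix()
        x=H[:3,:3].T@(W.T@(np.array(X)-d['p'])-H[:3,3]); r=np.hypot(x[0],x[1]);th=np.arctan2(r,x[2]); x=np.array([x[0]/r*th,x[1]/r*th,1])
    else: x=np.array(d['R'])@X+d['t']; x=x/x[2]
    return (K@x)[:2]
E
python3 - <<'E'
from h import *
for n in('scene','top'):
    c=cam(n); save(c,n+'0.png'); print(n, -np.array(c['R']).T@c['t'], c['mtx'][0][0])
print(robot.read_state())
E
```

```text
pics
scene [-0.62142613 -0.63628506  1.3679332 ] 525.6310755543687
top [0.21998879 0.11559775 1.54120467] 432.61781215700125
{'t': 0.1, 'q': array([-1.29937474e+00,  1.31087029e-01,  1.48918133e+00,  5.50593732e-05,
        1.52298903e+00, -8.53949619e-02]), 'dq': array([-0.00036522,  0.0008289 , -0.0023205 ,  0.0022218 ,  0.00068089,
        0.00027903]), 'joint_torque': array([ 7.63477601e-04, -5.61340642e+01, -4.93097770e+01,  7.70876370e-02,
        2.91351427e-02, -6.93557536e-05]), 'tool_pos': array([ 0.2094809 , -0.56169525,  0.2176855 ]), 'orientation': array([-1.35600477,  0.94334047, -0.94128159]), 'force': array([-0.04182943,  0.4799964 ,  0.76142917]), 'wrist_torque': array([0.00874496, 0.03510683, 0.02242203]), 'opening': 0.09314570720023957}
```

```bash
cd pics; python3 -c "
import cv2
for n in('scene','top'):
    cv2.imwrite(n+'0b.png',cv2.resize(cv2.imread(n+'0.png'),(800,600),interpolation=cv2.INTER_CUBIC))"
```

```text
(no output)
```

View pics/scene0b.png

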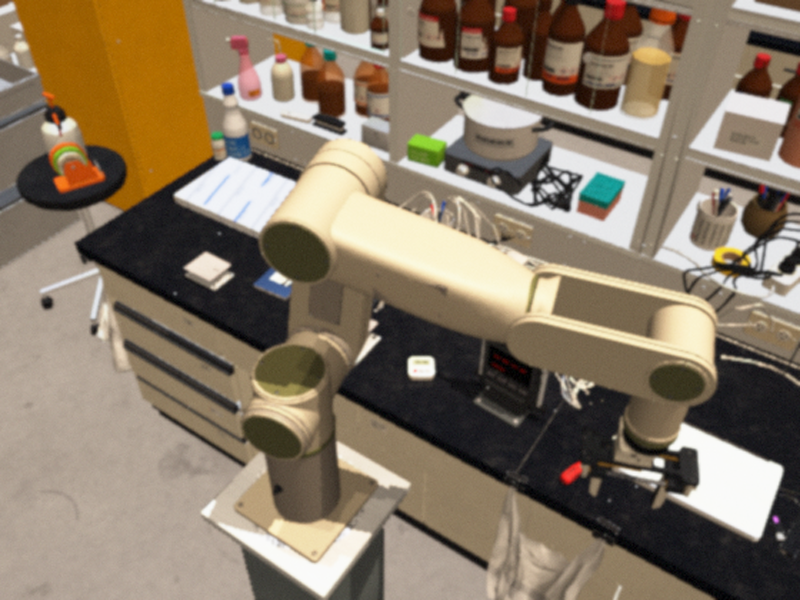

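View pics/top0b.png

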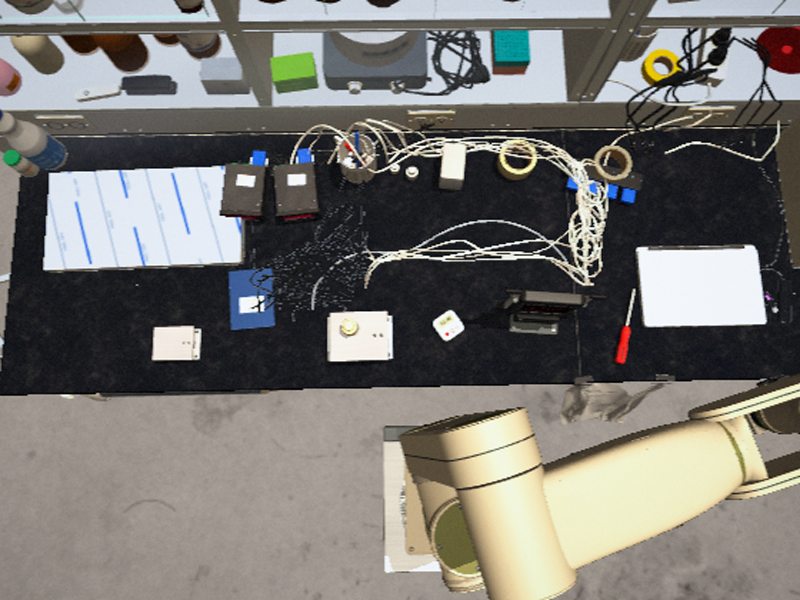

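```bash
python3 - <<'E'
import cv2,numpy as np
i=cv2.imread('pics/top0.png')
a=i[205:265,215:345]  # rig + timer
b=i[190:245,340:435]
a=cv2.resize(a,(780,360),interpolation=cv2.INTER_CUBIC); b=cv2.resize(b,None,fx=6,fy=6,interpolation=cv2.INTER_CUBIC)
b=cv2.copyMakeBorder(b,0,0,0,780-b.shape[1],0)
c=i[222:260,95:150]; c=cv2.resize(c,None,fx=3.7,fy=6)
b[:228,575:575+203]=c[:228,:203]
o=np.vstack([a,b]); 
cv2.imwrite('pics/crop1.png',cv2.resize(o,(780,600))if 0 else o[:, :][:690]); 
cv2.imwrite('pics/crop1.png',cv2.resize(o,(680,600)))
E
```

```text
(no output)
```

View pics/crop1.png

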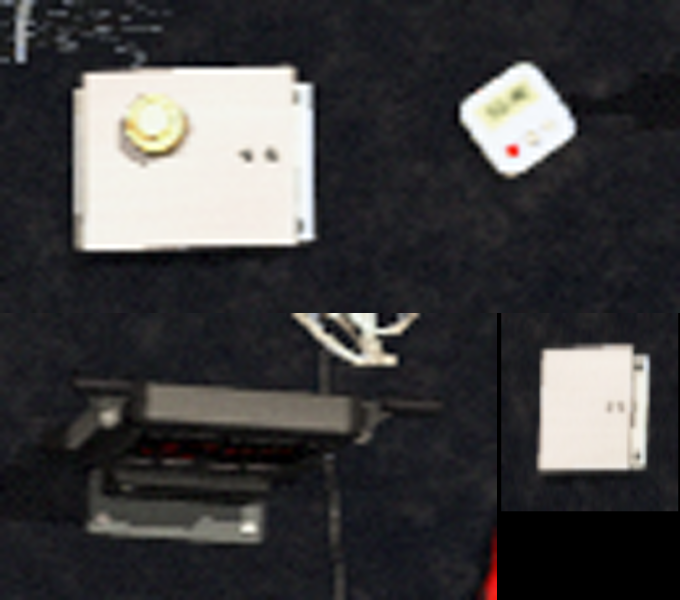

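```bash
python3 - <<'E'
from h import *
f='top0.png'; i=cv2.imread('pics/'+f); m=(i.min(2)>130).astype(np.uint8)
for n,(x0,y0,x1,y1) in dict(rig=(220,208,285,262),small=(95,220,150,260),timer=(295,210,335,245)).items():
    q=np.zeros_like(m);q[y0:y1,x0:x1]=m[y0:y1,x0:x1]
    q=cv2.morphologyEx(q,cv2.MORPH_OPEN,np.ones((3,3)))
    c=max(cv2.findContours(q,0,2)[0],key=cv2.contourArea)
    bx=cv2.boxPoints(cv2.minAreaRect(c))
    for z in (0,.053):
        P=np.array([onz(f,u,v,z)[:2] for u,v in bx]); print(n,z,P.round(3).tolist(),'c',P.mean(0).round(4),np.linalg.norm(P[1]-P[0]).round(3),np.linalg.norm(P[2]-P[1]).round(3))
E
```

```text
rig 0 [[0.47, 0.294], [0.467, 0.132], [0.344, 0.134], [0.348, 0.294]] c [0.4071 0.2136] 0.162 0.122
rig 0.053 [[0.461, 0.288], [0.458, 0.132], [0.34, 0.134], [0.343, 0.288]] c [0.4007 0.2102] 0.156 0.118
small 0 [[0.442, 0.729], [0.439, 0.611], [0.357, 0.608], [0.36, 0.724]] c [0.3995 0.668 ] 0.117 0.082
small 0.053 [[0.434, 0.708], [0.432, 0.594], [0.353, 0.591], [0.355, 0.703]] c [0.3933 0.649 ] 0.113 0.079
timer 0 [[0.439, 0.034], [0.473, -0.019], [0.42, -0.052], [0.386, 0.001]] c [ 0.4296 -0.0091] 0.064 0.063
timer 0.053 [[0.432, 0.037], [0.465, -0.015], [0.413, -0.047], [0.38, 0.005]] c [ 0.4224 -0.0049] 0.061 0.061
```

The rig at top-image pixel (252,235) has the weight and measures about 118×156 mm. The one at (122,240) is empty and about 80×115 mm, so the first is the one meant. The crop confirms it. The display sits near (388,209), with its lever tabs at about (360,204) and (420,208).

```bash
python3 - <<'E'
from h import *
f='top0.png'
U=lambda x,y:(340+x/5.23,190+(y-313)/5.23*1.0)
for n,x,y,z in [('tabL out',75,384,.228),('tabR out',441,405,.228),('topRL',148,384,.21),('topRR',362,396,.21),('topFL',140,428,.21),('topFR',352,438,.21),('cradle frontL',88,535,0.0),('cradle frontR',263,541,0)]:
    u,v=U(x,y); print(n,(round(u),round(v)),onz(f,u,v,z).round(3))
W=Ro.from_rotvec(robot.read_state()['orientation']).as_matrix(); print(W.round(3))
print(robot.pinch_z)
for u,v in [(259,199),(220,212)]: print(onz(f,u,v,0).round(3))
print('spot px',proj(f,[.518,.21,0]), proj(f,[.6,.21,0]))
E
```

```text
tabL out (354, 204) [ 0.471 -0.12   0.228]
tabR out (424, 208) [ 0.454 -0.337  0.228]
topRL (368, 204) [ 0.473 -0.167  0.21 ]
topRR (409, 206) [ 0.464 -0.296  0.21 ]
topFL (367, 212) [ 0.447 -0.161  0.21 ]
topFR (407, 214) [ 0.438 -0.288  0.21 ]
cradle frontL (357, 232) [ 0.409 -0.164  0.   ]
cradle frontR (390, 234) [ 0.402 -0.285  0.   ]
[[ 0.349 -0.     0.937]
 [-0.937  0.002  0.349]
 [-0.002 -1.     0.   ]]
0.0188
[0.538 0.186 0.   ]
[0.492 0.327 0.   ]
spot px [252.31944555 204.40356884] [252.18116942 182.4042176 ]
```

```bash
python3 -m inch '[[0,0.0,0.02,0.06,0.16],[0,0.04,0.06,0.12,0.32],[0,0.08,0.1,0.18,0.5],[0,0.12,0.15,0.2,0.68],[0,0.16,0.2,0.2,0.86],[0,0.2,0.24,0.2,1.04],[0,0.21,0.26,0.2,1.144],[0,0.21,0.26,0.2,1.144]]' 20
python3 - <<'E'
from h import *
c=cam('wrist'); save(c,'w1.png'); cv2.imwrite('pics/w1b.png',cv2.resize(c['color'][:,:,::-1],(800,600),interpolation=cv2.INTER_CUBIC))
s=robot.read_state();print(s['tool_pos'],Ro.from_rotvec(s['orientation']).as_matrix().round(3),s['opening'],s['t'])
for z,n,x,y in [(.228,'tabR',.452,-.324),(.228,'tabL',.467,-.134),(.21,'top',.457,-.228)]: print(n,proj('w1.png',[x,y,z])*800/560)
E
```

```text
t: 1.1
tool_pos: [0.4214, -0.2987, 0.4178]
orientation: [-1.569, 0.051, -0.049]
force: [0.4, -0.6, 0.6]
opening: 0.0463
[ 0.42026124 -0.30038545  0.41752579] [[ 0.998 -0.002  0.067]
 [-0.067  0.     0.998]
 [-0.002 -1.     0.   ]] 0.04657764222882629 1.15
tabR [442.66402082 298.73884403]
tabL [448.29518381  56.10449285]
top [441.15419067 176.22525308]
```

View pics/w1b.png

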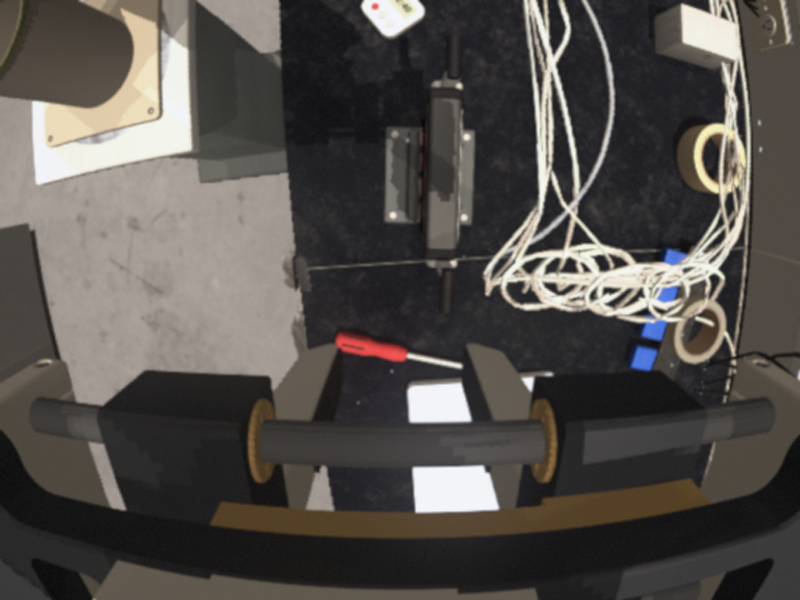

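The wrist view shows the display upright in its cradle, with the top edge centred near (445,172), tab R at (446,290) and tab L at (453,57) in the 800-wide picture.

```bash
python3 - <<'E'
from h import *
k=.7
for n,u,v,z in [('tabR',446.5,291,.228),('tabRend',446,311,.228),('tabL',453.5,57,.228),('tabLend',454,35,.228),('topc',445,172,.21),('front top edge',428,172,.21),('rear',462,172,.21),('R end',444,262,.21),('L end',446,82,.21)]: print(n,onz('w1.png',u*k,v*k,z).round(4))
E
```

```text
tabR [ 0.4553 -0.3179  0.228 ]
tabRend [ 0.4543 -0.3343  0.228 ]
tabL [ 0.4709 -0.1348  0.228 ]
tabLend [ 0.4727 -0.1165  0.228 ]
topc [ 0.4603 -0.2247  0.21  ]
front top edge [ 0.4467 -0.2241  0.21  ]
rear [ 0.4739 -0.2253  0.21  ]
R end [ 0.4557 -0.2978  0.21  ]
L end [ 0.4657 -0.1512  0.21  ]
```

```bash
python3 -m inch '[[0,0.035,-0.024,-0.05,0],[0,0.035,-0.024,-0.11,0],[0,0.035,-0.024,-0.16,0],[0,0.035,-0.024,-0.2,0],[0,0.035,-0.024,-0.217,0],[0,0.035,-0.024,-0.217,0]]'
python3 -m inch '[[0,-0.01,0,0,0],[0,-0.017,0,0,0],[0,-0.022,0,0,0],[0,-0.026,0,0,0],[0,-0.026,0,0,0]]'
```

```text
t: 1.9
tool_pos: [0.4543, -0.3247, 0.1997]
orientation: [-1.569, 0.057, -0.051]
force: [1.0, -0.3, 0.6]
opening: 0.0466
t: 2.52
tool_pos: [0.4281, -0.3248, 0.1999]
orientation: [-1.569, 0.057, -0.051]
force: [0.3, -0.2, 0.6]
opening: 0.0466
```

```bash
python3 -m inch '[[0,-0.006,0,0,0],[0,-0.012,0,0,0],[0,-0.012,0,0,0]]'; python3 -m inch '[[0,-0.006,0,0,0],[0,-0.01,0,0,0],[0,-0.01,0,0,0],[0,-0.01,0,0,0]]'
python3 - <<'E'
from h import *
c=cam('wrist'); save(c,'w2.png'); cv2.imwrite('pics/w2b.png',cv2.resize(c['color'][:,:,::-1],(800,600),interpolation=cv2.INTER_CUBIC))
E
```

```text
t: 2.9
tool_pos: [0.4156, -0.3248, 0.1999]
orientation: [-1.569, 0.057, -0.051]
force: [0.8, 0.6, 0.5]
opening: 0.0466
t: 3.4
tool_pos: [0.4059, -0.3245, 0.1997]
orientation: [-1.568, 0.056, -0.052]
force: [5.3, 1.4, -1.8]
opening: 0.0468
```

View pics/w2b.png

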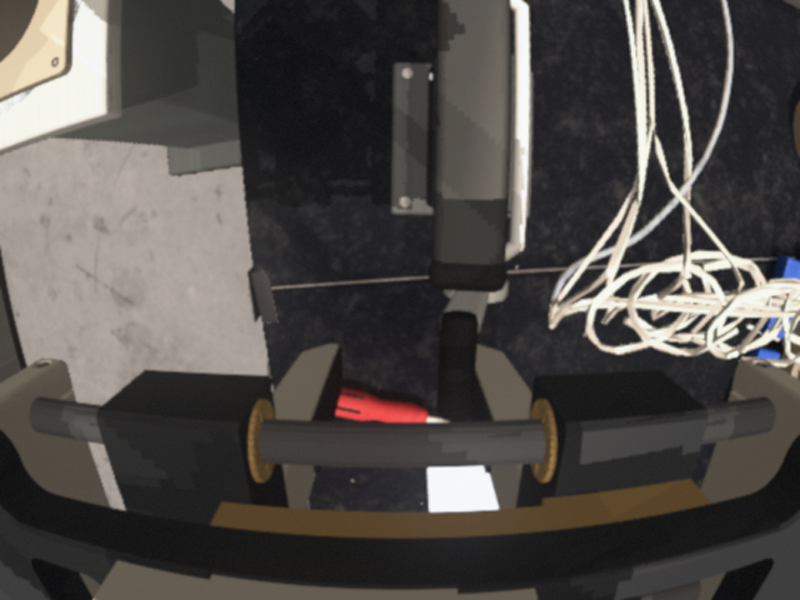

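The bar is against the rear finger with about 5 N on it, so the leg hasn't clearly gone over yet. I'll keep pulling.

```bash
python3 -m inch '[[0,-0.006,0,0,0],[0,-0.01,0,0,0],[0,-0.01,0,0,0]]'; python3 -m inch '[[0,-0.006,0,0,0],[0,-0.01,0,0,0],[0,-0.01,0,0,0],[0,-0.01,0,0,0]]'
python3 - <<'E'
from h import *
c=cam('wrist'); save(c,'w3.png'); cv2.imwrite('pics/w3b.png',cv2.resize(c['color'][:,:,::-1],(800,600),interpolation=cv2.INTER_CUBIC))
E
```

```text
t: 3.82
tool_pos: [0.3956, -0.3246, 0.1998]
orientation: [-1.569, 0.057, -0.052]
force: [1.7, 0.1, -0.4]
opening: 0.0465
t: 4.32
tool_pos: [0.3855, -0.3248, 0.2]
orientation: [-1.569, 0.057, -0.052]
force: [-0.2, -0.4, 0.7]
opening: 0.0466
```

View pics/w3b.png

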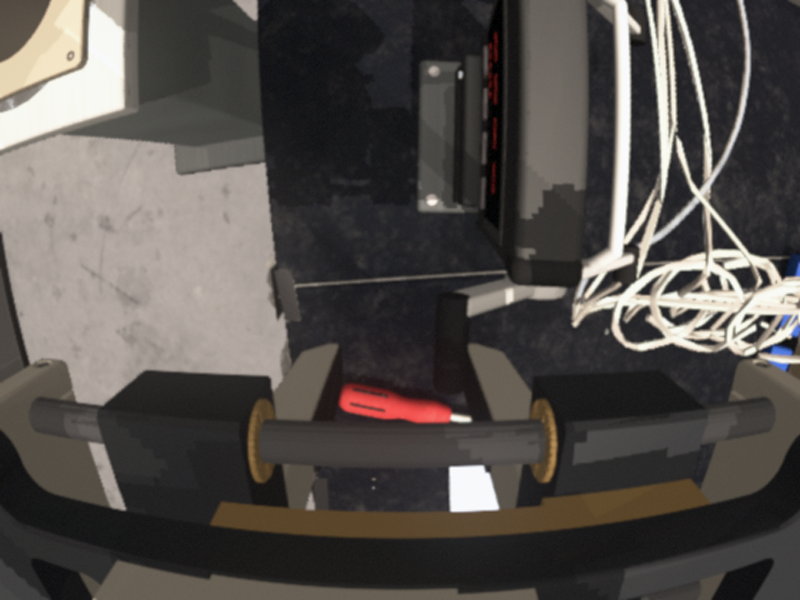

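The leg has swung out: the tab is now well in front of the case, near (452,343), and the force is zero. Next I'll rise and centre over the display.

```bash
python3 -m inch '[[0,0,0,0.06,0],[0,0,0,0.1,0],[-0.2,0.03,0.04,0.13,0],[-0.2,0.06,0.08,0.13,-0.01],[-0.2,0.074,0.09,0.13,-0.02],[-0.2,0.074,0.09,0.13,-0.02]]'
python3 - <<'E'
from h import *
c=cam('wrist'); save(c,'w4.png'); cv2.imwrite('pics/w4b.png',cv2.resize(c['color'][:,:,::-1],(800,600),interpolation=cv2.INTER_CUBIC))
E
```

```text
t: 5.12
tool_pos: [0.4602, -0.2339, 0.3298]
orientation: [-1.568, 0.071, -0.065]
force: [-1.5, 0.2, 0.3]
opening: 0.056
```

View pics/w4b.png

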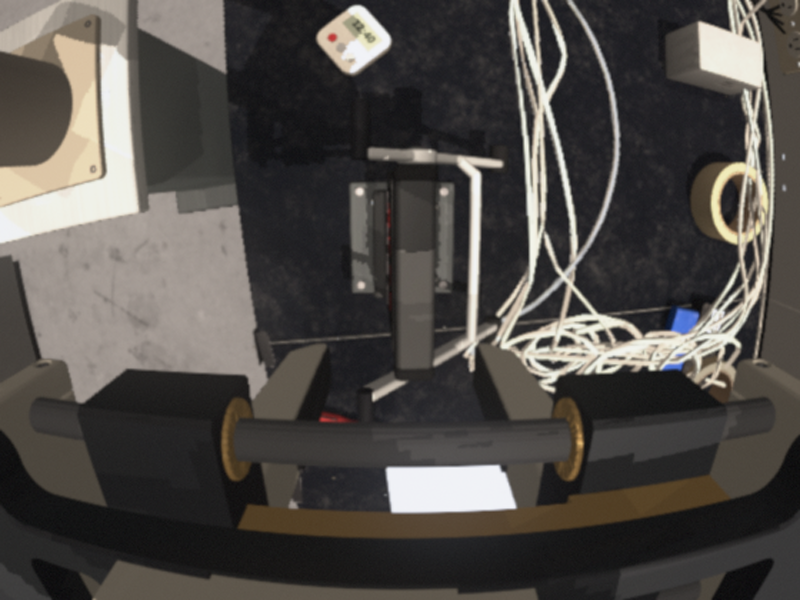

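```bash
python3 - <<'E'
from h import *
k=.7;f='w4.png'
for n,u,v,z in [('F',394,240,.21),('Rr',435,240,.21),('Lend',414,165,.21),('Rend',415,372,.21),('tabL',361,125,.214),('tabR',365,405,.214),('footL end',502,163,.068),('xbar',475,250,.1)]: print(n,onz(f,u*k,v*k,z).round(4))
s=robot.read_state();print(s['tool_pos'])
E
```

```text
F [ 0.4578 -0.2009  0.21  ]
Rr [ 0.4831 -0.2031  0.21  ]
Lend [ 0.474  -0.1559  0.21  ]
Rend [ 0.4638 -0.2899  0.21  ]
tabL [ 0.4445 -0.1287  0.214 ]
tabR [ 0.4281 -0.31    0.214 ]
footL end [ 0.5586 -0.1548  0.068 ]
xbar [ 0.5233 -0.2292  0.1   ]
[ 0.45957625 -0.23460065  0.32967486]
```

```bash
python3 -m inch '[[-0.2,0.008,0.010,-0.05,0],[-0.2,0.008,0.010,-0.1,0],[-0.2,0.008,0.010,-0.14,0],[-0.2,0.008,0.010,-0.157,0],[-0.2,0.008,0.010,-0.157,0]]'
python3 -m inch '[[0.6,0,0,0,0],[0.6,0,0,0,0],[0.6,0,0,0,0],[0.6,0,0,0,0],[0.6,0,0,0,0]]' 35
python3 -m inch '[[0.6,0,0,0.01,0],[0.6,0,0,0.03,0],[0.6,0,0,0.06,0],[0.6,0,0,0.09,0],[0.6,0,0,0.12,0],[0.6,0,0,0.14,0],[0.6,0,0,0.14,0]]'
```

```text
t: 5.8
tool_pos: [0.4667, -0.2249, 0.1721]
orientation: [-1.568, 0.074, -0.065]
force: [1.0, -0.1, -0.5]
opening: 0.0562
t: 6.42
tool_pos: [0.4663, -0.2251, 0.173]
orientation: [-1.568, 0.075, -0.064]
force: [-4.3, -0.6, 6.3]
opening: 0.0265
t: 7.3
tool_pos: [0.4674, -0.2257, 0.3156]
orientation: [-1.57, 0.071, -0.068]
force: [-0.2, -0.0, -5.6]
opening: 0.0255
```

```bash
python3 -m inch '[[0.6,0,0.02,0,0],[0.6,0.01,0.05,0.0,0.01],[0.6,0.02,0.09,0.0,0.02],[0.6,0.03,0.13,0,0.03],[0.6,0.04,0.17,0,0.04],[0.6,0.045,0.2,0,0.05],[0.6,0.045,0.215,0,0.05],[0.6,0.045,0.215,0,0.05]]'
python3 -m inch '[[0.6,0,0.02,0,0],[0.6,0,0.05,0.0,0],[0.6,0,0.09,0.0,0],[0.6,0,0.13,0,0],[0.6,0,0.17,0,0],[0.6,0,0.2,0,0],[0.6,0,0.219,0,0],[0.6,0,0.219,0,0]]'
python3 - <<'E'
from h import *
c=cam('top'); save(c,'t2.png'); 
cv2.imwrite('pics/t2b.png',cv2.resize(c['color'][150:290,170:350,::-1],(800,622),interpolation=cv2.INTER_CUBIC)[:600])
c=cam('wrist'); save(c,'w5.png'); cv2.imwrite('pics/w5b.png',cv2.resize(c['color'][:,:,::-1],(800,600),interpolation=cv2.INTER_CUBIC))
E
```

```text
t: 8.3
tool_pos: [0.5118, -0.0096, 0.3147]
orientation: [-1.571, 0.032, -0.026]
force: [0.2, -0.3, -5.2]
opening: 0.0256
t: 9.3
tool_pos: [0.5118, 0.2095, 0.3144]
orientation: [-1.572, 0.032, -0.025]
force: [-0.4, -0.4, -4.8]
opening: 0.0259
```

View pics/w5b.png

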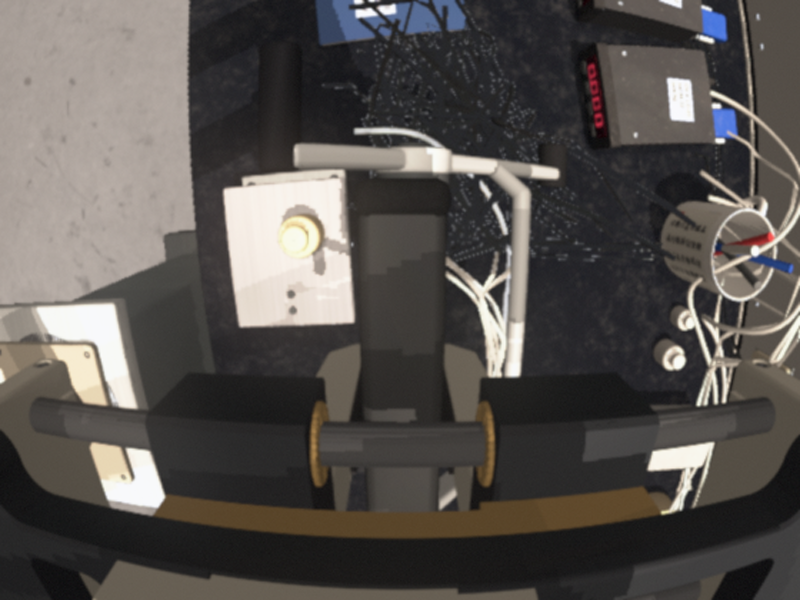

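```bash
python3 - <<'E'
from h import *
k=.7;f='w5.png'
P=[onz(f,u*k,v*k,.053) for u,v in [(225,187),(345,180),(355,322),(238,327)]]
print(np.round(P,4), np.mean(P,0)); print('weight',onz(f,299*k,237*k,.1))
print([onz(f,u*k,v*k,z).round(4) for u,v,z in [(558,174,.21),(445,262,.0),(296,156,.36)]])
E
```

```text
[[0.3441 0.2828 0.053 ]
 [0.4613 0.2803 0.053 ]
 [0.463  0.1446 0.053 ]
 [0.3424 0.1426 0.053 ]] [0.40269313 0.21256027 0.053     ]
weight [0.42586189 0.23504031 0.1       ]
[array([0.6071, 0.2811, 0.21  ]), array([0.5552, 0.1906, 0.    ]), array([0.4876, 0.2863, 0.36  ])]
```

```bash
python3 -m inch '[[0.6,0.005,0.002,-0.03,0],[0.6,0.005,0.002,-0.065,0],[0.6,0.005,0.002,-0.1,0],[0.6,0.005,0.002,-0.13,0],[0.6,0.005,0.002,-0.15,0],[0.6,0.005,0.002,-0.16,0],[0.6,0.005,0.002,-0.16,0]]'
python3 -m inch '[[0.6,0,0,-0.002,0],[0.6,0,0,-0.004,0],[0.6,0,0,-0.006,0],[0.6,0,0,-0.006,0]]'
```

```text
t: 10.28
tool_pos: [0.517, 0.21, 0.1545]
orientation: [-1.572, 0.033, -0.026]
force: [0.5, -0.2, -4.5]
opening: 0.026
t: 10.78
tool_pos: [0.5169, 0.2101, 0.1485]
orientation: [-1.572, 0.033, -0.026]
force: [0.8, -0.1, -5.3]
opening: 0.0256
```

```bash
python3 -m inch '[[0.6,0,0,-0.001,0],[0.6,0,0,-0.003,0],[0.6,0,0,-0.003,0]]'
python3 -m inch '[[0.6,0,0,-0.001,0],[0.6,0,0,-0.002,0],[0.6,0,0,-0.002,0]]'
```

```text
t: 11.15
tool_pos: [0.5167, 0.21, 0.1451]
orientation: [-1.572, 0.034, -0.026]
force: [0.0, -0.1, -4.8]
opening: 0.0257
t: 11.52
tool_pos: [0.517, 0.21, 0.1439]
orientation: [-1.572, 0.033, -0.026]
force: [-2.2, -2.6, 3.7]
opening: 0.0259
```

```bash
python3 -m inch '[[0.4,0,0,0,0],[0.3,0,0,0,0],[0.2,0,0,0,0],[0.1,0,0,0,0],[0,0,0,0,0],[0,0,0,0.005,0],[0,0,0,0.01,0],[0,0,0,0.01,0]]'
python3 -m inch '[[0,0.005,0,0,0],[0,0.01,0,0,0],[0,0.015,0,0,0],[0,0.02,0,0,0],[0,0.025,0,0,0],[0,0.03,0,0,0],[0,0.03,0,0,0]]'
python3 -m inch '[[0,0.005,0,0,0],[0,0.01,0,0,0],[0,0.015,0,0,0],[0,0.02,0,0,0],[0,0.025,0,0,0],[0,0.03,0,0,0],[0,0.03,0,0,0]]'
python3 - <<'E'
from h import *
c=cam('wrist'); save(c,'w6.png'); a=cv2.resize(c['color'][:,:,::-1],(800,600),interpolation=cv2.INTER_CUBIC); cv2.imwrite('pics/w6b.png',a)
E
```

```text
t: 12.52
tool_pos: [0.5175, 0.2101, 0.1549]
orientation: [-1.572, 0.032, -0.027]
force: [-0.1, -0.2, 0.3]
opening: 0.0467
t: 13.4
tool_pos: [0.5479, 0.2101, 0.1548]
orientation: [-1.572, 0.032, -0.028]
force: [0.4, -0.5, 0.1]
opening: 0.0464
t: 14.28
tool_pos: [0.5782, 0.21, 0.1548]
orientation: [-1.572, 0.032, -0.028]
force: [0.8, -0.6, 0.1]
opening: 0.0466
```

View pics/w6b.png

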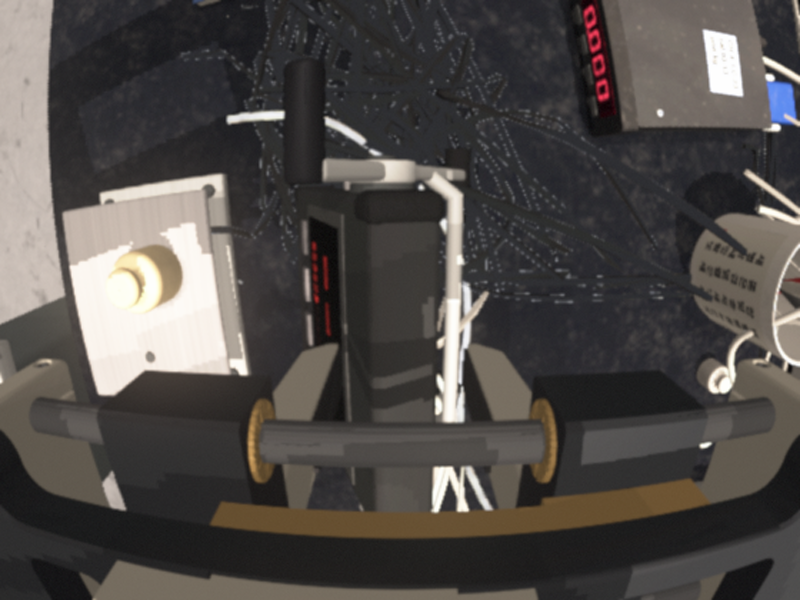

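The screen now faces up and forward, the display has leaned back, and it has room between both fingers. I'll retreat upward and check.

```bash
python3 -m inch '[[0,0,0,0.02,0],[0,0,0,0.05,0],[0,0,0,0.1,0],[0,0,0,0.15,0],[0,-0.03,0,0.18,0],[0,-0.08,-0.04,0.18,0],[0,-0.12,-0.08,0.18,0],[0,-0.12,-0.08,0.18,0]]'
python3 - <<'E'
from h import *
c=cam('wrist'); save(c,'w7.png'); a=cv2.resize(c['color'][:,:,::-1],(800,600),interpolation=cv2.INTER_CUBIC); cv2.imwrite('pics/w7b.png',a)
E
```

```text
t: 15.32
tool_pos: [0.4558, 0.1284, 0.3368]
orientation: [-1.572, 0.032, -0.031]
force: [0.6, -0.0, 0.5]
opening: 0.0465
```

View pics/w7b.png

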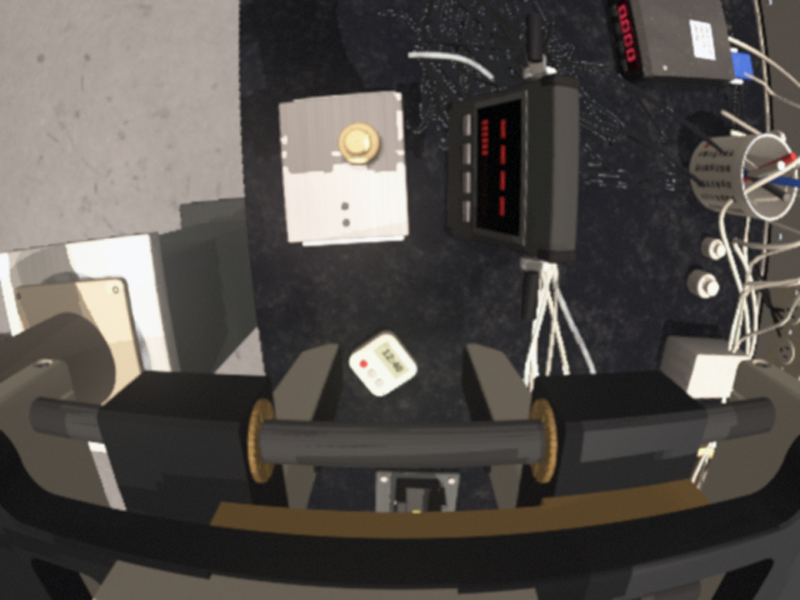

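```bash
python3 - <<'E'
from h import *
k=.7;f='w7.png'
for n,u,v,z in [('botF upper',455,100,.009),('botF lower',449,235,.009),('topF up',528,82,.178),('topF lo',526,252,.178),('topR up',580,85,.169),('topR lo',576,258,.169),('tabL',534,40,.19),('tabR',528,292,.19),('weight',359,142,.1)]: print(n,onz(f,u*k,v*k,z).round(4))
P=[onz(f,u*k,v*k,.053) for u,v in [(280,104),(402,93),(409,236),(288,242)]];print(np.round(P,3),np.mean(P,0))
E
```

```text
botF upper [0.5175 0.2816 0.009 ]
botF lower [0.5064 0.1368 0.009 ]
topF up [0.5502 0.2672 0.178 ]
topF lo [0.5461 0.1443 0.178 ]
topR up [0.5937 0.2693 0.169 ]
topR lo [0.5889 0.1374 0.169 ]
tabL [0.5531 0.2959 0.19  ]
tabR [0.5449 0.1175 0.19  ]
weight [0.4231 0.2322 0.1   ]
[[0.343 0.281 0.053]
 [0.462 0.282 0.053]
 [0.463 0.143 0.053]
 [0.343 0.143 0.053]] [0.40275552 0.21204156 0.053     ]
```

```bash
python3 - <<'E'
from h import *
o=[]
for n,f in(('top','t3.png'),('scene','s3.png')):
    c=cam(n); save(c,f); u,v=proj(f,[.55,.21,.1]); u=int(np.clip(u,50,510));v=int(np.clip(v,50,370))
    o.append(cv2.resize(c['color'][v-50:v+50,u-50:u+50,::-1],(400,400),interpolation=cv2.INTER_CUBIC))
cv2.imwrite('pics/fin.png',np.hstack(o))
E
```

```text
(no output)
```

View pics/fin.png

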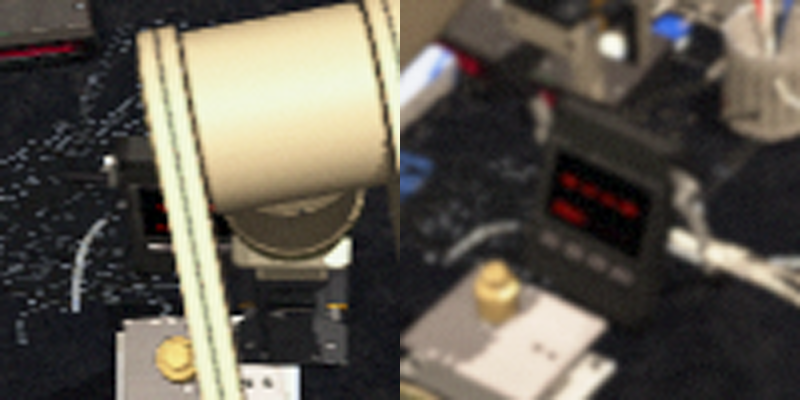

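The scene crop shows the display standing on its own behind the rig and leaning back, with the weight still in place. I'm handing it in.

```bash
python3 -c "
from plant import robot
print(robot.read_state()['t']); print(robot.close_job())"
```

```text
15.475
the job is handed in; nothing more can be done
None
```

The display is standing by itself on the reading spot, leaning back on its leg with the screen facing over the rig. I handed the job in at 15.5 s; no verdict is reported.

**What I did:** I pulled the right lever tab toward the robot with one finger until the leg snapped over, while the display was still in the cradle. I then lifted the display out, set it down gently behind the 110 × 160 mm rig that holds the weight, and eased it back between the open fingers until it rested on its leg.

**Last checks:**

| Check | Measured | Limit |
|---|---|---|
| Lean | about 0.31 rad, ±0.05 (expected 0.35) | 0.27 to 0.43 rad |
| Underside to reading spot | under 10 mm | 40 mm |
| Out of square with the rig | about 0.04 rad (the lower edge alone read 0.08) | 0.26 rad |

- **Leg lock:** I saw this only indirectly. The lever force fell to zero and the tab sat about 33 mm in front of the case, as expected for a leg on its stop.
- **Feet:** I could not see them touching the worktop. I infer it from the display standing freely at that lean.
- **Surroundings:** My two wrist-camera readings of the test weight, before and after placing, agree to about 4 mm. I did not re-measure the timer, notebook or screwdriver at the end; my moves kept well above them.
- **Cables:** White cables run very close to the reading spot, under or beside the display. They did not seem to affect how it stands.

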